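# Unlock the pump module and hold its plunger out

## Task

Three modules are locked into the bays of the service dock, each by the sprung plunger with the black knob in front of it. Find the module with the round pump head, pull its plunger straight up, fully out against its stop, and finish while still gripping and holding it there, so that I can slide the module out from my side. Leave the other two plungers locked, the modules in their bays and the things beside the dock where they are.

Things in the scene. Friction and masses are not known exactly. Their poses are not given: they have to be found in the camera images.
- dock: Fixed aluminium three-bay dock, base 250 (x) x 352 (y) x 12 mm; bays at y -112 (right), 0 (middle), +112 mm (left), walls between them 30 mm high; crossbar 30 mm wide, top 45 mm up, at x -80 mm, with one plunger per bay. Origin: centre of the underside, on the bench; x points away from the robot (modules leave to +x), z up. Place and yaw vary.
- plunger_right (a joint): Travel of the right sprung plunger, m: 0 = fully down (locked), 0.018 = fully up at its stop. Slides along the dock's z, at x -80, y -112 mm in the dock's frame. Spring pulls down with 5 N at 0, rising to 14 N at the stop (500 N/m), plus 0.3 N friction; let go, it snaps down. Its 8 mm pin is clear of the module's hole from 0.007 up.
- plunger_middle (a joint): Travel of the middle sprung plunger, m: 0 = fully down (locked), 0.018 = fully up at its stop. Slides along the dock's z, at x -80, y 0 mm in the dock's frame. Spring pulls down with 5 N at 0, rising to 14 N at the stop (500 N/m), plus 0.3 N friction; let go, it snaps down. Its 8 mm pin is clear of the module's hole from 0.007 up.
- plunger_left (a joint): Travel of the left sprung plunger, m: 0 = fully down (locked), 0.018 = fully up at its stop. Slides along the dock's z, at x -80, y +112 mm in the dock's frame. Spring pulls down with 5 N at 0, rising to 14 N at the stop (500 N/m), plus 0.3 N friction; let go, it snaps down. Its 8 mm pin is clear of the module's hole from 0.007 up.
- plunger_right_knob (a point): Centre of the right plunger's black knob: upright cylinder 28 mm in diameter, 27 mm tall; its flat top is 13 mm above this point. Rises with the plunger; locked, it is 81 mm above the bench. Below the knob (from 65 mm up) is a fixed collar 20 mm in diameter on a crossbar whose top is 45 mm up. Axes as the dock's.
- plunger_middle_knob (a point): Centre of the middle plunger's black knob: upright cylinder 28 mm in diameter, 27 mm tall; its flat top is 13 mm above this point. Rises with the plunger; locked, it is 81 mm above the bench. Below the knob (from 65 mm up) is a fixed collar 20 mm in diameter on a crossbar whose top is 45 mm up. Axes as the dock's.
- plunger_left_knob (a point): Centre of the left plunger's black knob: upright cylinder 28 mm in diameter, 27 mm tall; its flat top is 13 mm above this point. Rises with the plunger; locked, it is 81 mm above the bench. Below the knob (from 65 mm up) is a fixed collar 20 mm in diameter on a crossbar whose top is 45 mm up. Axes as the dock's.
- pump_module: Loose module locked in one of the bays (varies): white box 130 (x) x 100 (y) x 45 mm, steel tongue 50 wide, 8 thick, reaching 70 mm to -x under the crossbar. It alone bears a round grey pump head, 76 mm in diameter, up to 84 mm above the bench, axis at x +12 mm. Origin: centre of the box's underside, 12 mm above the bench; axes as the dock's. Its 12 mm lock hole, at x -110 mm, is under its bay's plunger. About 0.8 kg.
- pump_lock_hole (a point): Centre of the lock hole in the pump module's tongue, at the tongue's top face, 20 mm above the bench; hidden under the crossbar. The plunger straight above it is the pump module's.
- vent_module: Loose module locked in one of the bays (varies): white box 130 (x) x 100 (y) x 45 mm, steel tongue 50 wide, 8 thick, reaching 70 mm to -x under the crossbar. This one has five low straight ribs (6 mm high) across its top. Origin: centre of the box's underside, 12 mm above the bench; axes as the dock's. Its 12 mm lock hole, at x -110 mm, is under its bay's plunger. About 0.7 kg.
- blank_module: Loose module locked in one of the bays (varies): white box 130 (x) x 100 (y) x 45 mm, steel tongue 50 wide, 8 thick, reaching 70 mm to -x under the crossbar. This one has a flat rectangular cover 85 x 70 x 6 mm on its top. Origin: centre of the box's underside, 12 mm above the bench; axes as the dock's. Its 12 mm lock hole, at x -110 mm, is under its bay's plunger. About 0.6 kg.
- cup: Bystander: open paper cup, 72 mm across the rim, 85 mm tall, standing on the bench beside the dock. Origin: centre of its underside.
- screwdriver: Bystander: screwdriver lying on the bench beside the dock, along its own x, handle to -x. Origin: under its middle.
- jar: Bystander: closed white plastic jar, 56 mm across, 70 mm tall, standing beside the dock. Origin: centre of its underside.
Not all that is in view belongs to the job. Leave any pink look-alike of the vent_module alone. What is shaped like the blank_module but brown is not meant.

How it is judged:
By the outcome, as a careful person would: the job done as asked, in the order asked, and still so for the second after the job is handed in, while the arm keeps its last pose, push and grip.
It also fails if it takes over 32 s, if anything falls off the work surface, if the arm or the gripper's body presses on something with over 40 N, if the wrist force passes 120 N, or if a joint passes its speed limit or range.

## Robot

A 6-joint arm with a two-finger parallel gripper is mounted at the origin on the work surface. World frame = base frame: x ahead of the robot, y to its left, z up, the work surface at z = 0. Lengths are in m, angles in rad, forces in N, time in s.
With the tool pointing down it reaches from about 0.275 to 0.725 m from the base axis. Payload 15.9 kg.
Tool frame: the origin (TCP) lies between the finger pads; the fingertips stand 14 mm ahead of it and the grasp point (between the pads) lies 5 mm behind it; x points along the fingers, z is the direction in which the jaws open and shut, and the axes are right-handed (so a half turn about x gives the same grasp; the last joint's range is limited). The gripper opens to 85 mm and grips with 20 to 120 N. Pads are 22 mm wide; open, the fingers measure 114 mm over their backs; the gripper's body (76 mm by 85 mm) begins 54 mm behind the grasp point. The pads swing forward as they close: fully open they stand 13 mm farther back than shut.
Start: joints at [-1.313, 0.213, -0.034, 1.323, 0, 1.571], TCP at [0.127, -0.483, 0.245] pointing down, gripper open.
Joint ranges: [-2.98, 2.98], [-0.74, 1.72], [-1.14, 1.35], [-2.1, 2.04], [-1.57, 1.44], [-3.14, 3.14]. Speed limits (rad/s): [1.89, 1.89, 2.39, 2.57, 3.14, 3.14].

## Interface

Orientations are given as a rotation vector (axis times angle).
In Python, from cell import manip, optics, ticket, finder gives the robot as it stands.
- The arm moves only by the tool play_rows, never from a script. Its argument "steps" is a list of rows, each a list of 7 numbers: the shift along the tool's x, y, z in cm, then the turn, a rotation vector about the tool's x, y, z in degrees, then the closure, from 0 (fully open) to 1 (shut). A call has 1 to 20 rows; each row shifts and turns the commanded pose from where the row before left it, along the tool's axes as they then stand; what a row does not reach is not made up. A row lasts 1/12 s, in which the tool goes at most 41.7 mm and 7.16 degrees, less where a joint would pass 70% of its speed; a pose out of reach is approached as far as the arm can. A call is refused whole if a number of a shift passes 4.17 or a number of a turn 7.16, either way. A call with a gripper value outside its range is refused whole. The fingers move at their own pace and stop on an object; "grip_force" is the grip in N (left out, the last holds). Time passes only in rows, so rows that do not move let the fingers close. It gives the time, the measured TCP pose, the force and the opening at its end, in the units of the state.
- manip.sense(): the state, without advancing time (a new reading comes with each control period).
- optics.camera(name): name is "side" or "top"; returns the picture (420x560x3 uint8, red, green, blue); there is no depth.
- optics.camera_model(name): a dict with "intrinsics" (3x3 intrinsics, pixels), "world_to_cam" (4x4, takes a point from world to camera coordinates). Camera axes: x right, y down, z forward; pixel columns grow to the right and rows downward; lengths in m; the calibration is good to about 2 mm. A picture is of the moment at which its call begins. camera_model takes no time and is no camera call.
- ticket.sign_off(): hands the job in, once; it reports no verdict.
Trained networks look in the newest picture that a camera, given by its name, has taken for a name from the list of things; names that differ only in an ending like _2 or _b are one class to them, and where a whole thing is asked for, a point or a joint stands for the part that bears it (a point fixed in the world has none). Each returns a list of dicts, best first, with "conf" (0 to 1); they miss things now and then, are a little off and sometimes report something else, mostly with a low value. They report only what shows in the picture. A call takes as long as a camera call. They do not tell look-alikes from the thing itself.
- finder.look_for(camera, label): "box" ([left, top, right, bottom] in pixels, round what is visible of it).
- finder.tip_of(camera, label): "point" ([row, column] in pixels: a listed point, or the origin of a listed thing).
The state is a dict: "t": time; "q": joint angles; "qd": joint speeds; "joint_efforts": joint torques, N m; "tcp_pos": TCP position; "ee_rot": TCP orientation; "force": force on the tool from outside, world axes, zero at the start; "moment": the same for the moment, N m; "finger_gap": opening from 0.0 (shut) to 1.0 (fully open).
Only numpy, scipy, OpenCV 4.12 (cv2) and the standard library are available. Lean on these libraries where they do the work, as an engineer would, in place of code of your own. Each camera call takes 0.05 s, during which the arm holds its last target.

## Working session

There is one attempt and no reset: what is moved stays moved. The work goes in short steps, Python scripts to look and compute and a tool call to move; the robot and the scene stay as the last step left them, time stands still between calls to the robot, and variables do not carry over. Pictures are saved under pics/ and viewed, and the job is handed in when it is done.

Besides the shell and the picture viewer there is one more tool, called as a command line: name --pt "numbers of a row" for each row, then --argument value for the rest. play_rows: Moves the arm, as the interface text tells. Its arguments: {"type":"object","properties":{"steps":{"type":"array","items":{"type":"array","items":{"type":"number"}}},"grip_force":{"type":"number"}},"required":["steps"]}

```bash
mkdir -p pics; ls
python3 - <<'E'
from cell import manip, optics, ticket, finder
import cv2,numpy as np
s=manip.sense();print({k:np.round(v,3).tolist() for k,v in s.items()})
for c in("top","side"):
    im=optics.camera(c);cv2.imwrite(f"pics/{c}0.png",im[:,:,::-1])
    m=optics.camera_model(c);print(np.round(m["intrinsics"],1).tolist(),np.round(m["world_to_cam"],4).tolist())
    for l in("pump_module","dock","plunger_left_knob","plunger_right_knob","plunger_middle_knob"):
        print(c,l,[(round(d["conf"],2),np.round(d["point"]).tolist()) for d in finder.tip_of(c,l)][:4])
    print([(round(d["conf"],2),np.round(d["box"]).tolist()) for d in finder.look_for(c,"pump_module")][:4])
E
```

```text
pics
{'t': 0.0, 'q': [-1.313, 0.213, -0.035, 1.323, 0.0, 1.571], 'qd': [-0.001, -0.0, -0.0, 0.002, 0.001, 0.001], 'joint_efforts': [-0.005, -68.616, 48.712, 0.017, -0.0, 0.0], 'tcp_pos': [0.127, -0.483, 0.245], 'ee_rot': [1.018, 1.321, -1.017], 'force': [-0.265, -0.263, 0.6], 'moment': [0.033, 0.027, -0.033], 'finger_gap': 1.002}
[[382.5, 0.0, 285.3], [0.0, 382.5, 199.2], [0.0, 0.0, 1.0]] [[-0.0158, -0.9994, -0.0292, 0.037], [-0.9966, 0.0181, -0.081, 0.5698], [0.0815, 0.0278, -0.9963, 0.9764], [0.0, 0.0, 0.0, 1.0]]
top pump_module [(0.69, [201.0, 384.0])]
top dock []
top plunger_left_knob [(0.65, [225.0, 290.0])]
top plunger_right_knob []
top plunger_middle_knob [(0.65, [228.0, 334.0])]
[(0.71, [374.0, 239.0, 388.0, 252.0]), (0.56, [363.0, 175.0, 412.0, 253.0])]
[[537.9, 0.0, 283.9], [0.0, 537.9, 214.3], [0.0, 0.0, 1.0]] [[-0.7743, -0.6327, -0.0118, 0.4151], [-0.4348, 0.5455, -0.7165, 0.2934], [0.4598, -0.5496, -0.6975, 1.1282], [0.0, 0.0, 0.0, 1.0]]
side pump_module [(0.78, [188.0, 330.0])]
side dock [(0.68, [210.0, 306.0]), (0.33, [293.0, 248.0])]
side plunger_left_knob [(0.46, [225.0, 291.0])]
side plunger_right_knob [(0.48, [186.0, 358.0])]
side plunger_middle_knob [(0.48, [207.0, 327.0])]
[(0.92, [302.0, 158.0, 370.0, 217.0])]
```

View pics/top0.png

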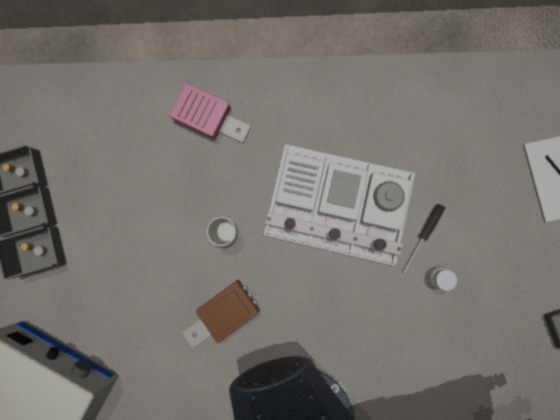

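View pics/side0.png

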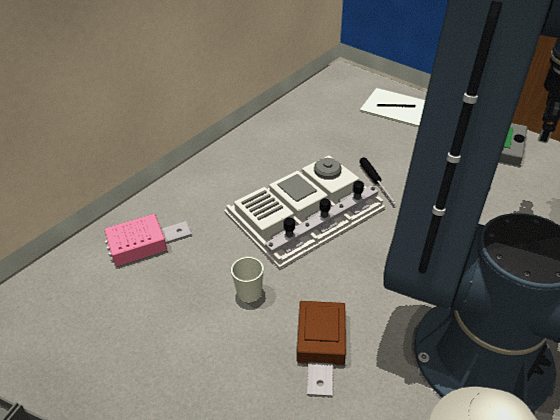

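The top view shows the dock with the pump head at pixel (389,195) in the right bay. Its knob is near (380,244). The other knobs are at (290,225) for the vent and (334,234) for the blank. The look-alikes, pink at (200,112) and brown at (228,311), are outside the dock. In the side view the pump is at (328,167) and its knob at (358,188). Next I'll take a close crop and measure.

```bash
cat > h.py <<'E'
import numpy as np,cv2
def ray(m,u,v):
    T=np.array(m["world_to_cam"]);K=np.array(m["intrinsics"])
    R=T[:3,:3];c=-R.T@T[:3,3];d=R.T@np.linalg.inv(K)@[u,v,1];return c,d/np.linalg.norm(d)
def at(m,u,v,z):
    c,d=ray(m,u,v);return c+d*(z-c[2])/d[2]
def pix(m,p):
    T=np.array(m["world_to_cam"]);q=np.array(m["intrinsics"])@(T[:3,:3]@p+T[:3,3]);return q[:2]/q[2]
def tri(rs):
    A=0;b=0
    for c,d in rs:
        P=np.eye(3)-np.outer(d,d);A=A+P;b=b+P@c
    return np.linalg.solve(A,b)
E
python3 - <<'E'
from h import *
from cell import optics
t=cv2.imread("pics/top0.png");s=cv2.imread("pics/side0.png")
mt=optics.camera_model("top");ms=optics.camera_model("side")
a=cv2.resize(t[140:270,260:460],None,fx=4,fy=4,interpolation=cv2.INTER_CUBIC);cv2.imwrite("pics/ct.png",a)
b=cv2.resize(s[150:270,220:400],None,fx=4,fy=4,interpolation=cv2.INTER_CUBIC);cv2.imwrite("pics/cs.png",b)
def blob(im,u,v,r=12,th=60):
    g=cv2.cvtColor(im,cv2.COLOR_BGR2GRAY)[v-r:v+r,u-r:u+r]
    n,l,st,c=cv2.connectedComponentsWithStats((g<th).astype(np.uint8))
    k=1+np.argmax(st[1:,4]);return c[k]+[u-r,v-r],st[k]
res=[]
for (tu,tv),(su,sv) in zip([(290,225),(334,234),(380,244)],[(290,226),(325,206),(358,187)]):
    ct,x=blob(t,tu,tv);cs,y=blob(s,su,sv)
    p=tri([ray(mt,*ct),ray(ms,*cs)]);print(ct.round(1),x,cs.round(1),y,p.round(4),"top@.088",at(mt,*ct,.088).round(4),"side@.081",at(ms,*cs,.081).round(4));res.append(p)
res=np.array(res);print(np.linalg.norm(np.diff(res,axis=0),axis=1),res[2]-res[0])
E
```

```text
Traceback (most recent call last):
ValueError: attempt to get argmax of an empty sequence
```

View pics/ct.png

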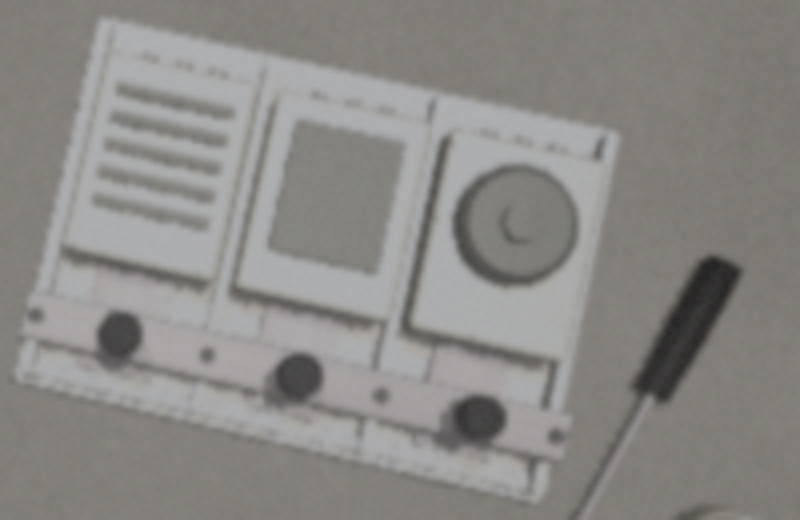

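View pics/cs.png

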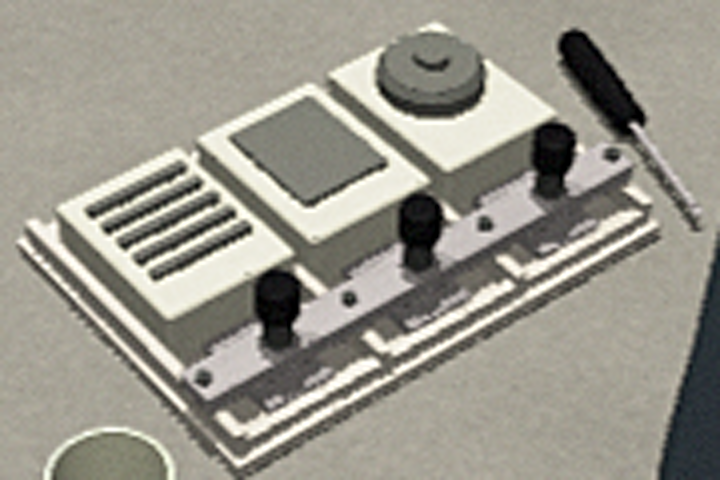

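The crops confirm it: the round pump head is in the right bay. The matching knob is at about (379.9,244.1) in the top view and (358,188) in the side view.

Run:
```python
from h import *
from cell import optics,manip
from scipy.spatial.transform import Rotation as R
mt=optics.camera_model("top");ms=optics.camera_model("side")
res=[];tt=[]
for ct,cs in zip([(289.7,223.7),(334.7,234.1),(379.9,244.1)],[(289.2,224.3),(324.8,205.0),(358.1,187.5)]):
    p=tri([ray(mt,*ct),ray(ms,*cs)]);a=at(mt,*ct,.09);b=at(ms,*cs,.081);print(p.round(4),a.round(4),b.round(4));res.append(p);tt.append(a)
for A in (np.array(res),np.array(tt)):
    print(np.linalg.norm(np.diff(A,axis=0),axis=1));d=A[2]-A[0];print("yaw",np.degrees(np.arctan2(d[0],-d[1])))
s=manip.sense();print(R.from_rotvec(s["ee_rot"]).as_matrix().round(3))
# bystanders
for n,uv,z in (("handle",(432,220),.02),("tip",(404,271),.005),("jar",(446,280),.07),("head",(389,195),.084)):
    print(n,at(mt,*uv,z).round(3))
```

```text
[0.5053 0.0159 0.0815] [0.5051 0.0158 0.09  ] [0.5056 0.0156 0.081 ]
[ 0.4785 -0.0931  0.0807] [ 0.4783 -0.0924  0.09  ] [ 0.4786 -0.0926  0.081 ]
[ 0.4522 -0.2025  0.0778] [ 0.4527 -0.1999  0.09  ] [ 0.4504 -0.1993  0.081 ]
[0.11226076 0.11259505]
yaw -13.650463938714623
[0.11145335 0.11048536]
yaw -13.653827827322251
[[-0.     0.967  0.255]
 [-0.     0.255 -0.967]
 [-1.    -0.    -0.   ]]
handle [ 0.51  -0.351  0.02 ]
tip [ 0.379 -0.278  0.005]
jar [ 0.363 -0.36   0.07 ]
head [ 0.571 -0.227  0.084]
```

play_rows --pt "0 3.2 -1.6 0 0 0 0" --pt "0 3.2 -1.6 0 0 0 0" --pt "0 3.2 -1.6 0 0 0 0" --pt "0 3.2 -1.6 0 0 0 0" --pt "0 3.2 -1.6 0 0 0 0" --pt "0 3.2 -1.6 0 0 0 0" --pt "0 3.2 -1.6 0 0 0 0" --pt "0 3.2 -1.6 0 0 0 0" --pt "0 3.2 -1.6 0 0 0 0" --pt "0 3.2 -1.6 0 0 0 0" --pt "0 3.2 -1.6 0 0 0 0" --pt "0 3.2 -1.6 0 0 0 0" --pt "0 0 0 7.1 0 0 0" --pt "0 0 0 7.1 0 0 0" --pt "0 0 0 7.1 0 0 0" --pt "0 0 0 7.1 0 0 0" --pt "0 0 0 0 0 0 0" --pt "0 0 0 0 0 0 0" --grip_force 60

```text
t: 2.2
tcp_pos: [0.4498, -0.1999, 0.2453]
ee_rot: [1.379, 1.089, -1.379]
force: [1.4, -0.0, -0.4]
finger_gap: 1.001
```

Run:
```python
from h import *
from cell import optics,manip
from scipy.spatial.transform import Rotation as R
s=manip.sense();M=R.from_rotvec(s["ee_rot"]).as_matrix();print(M.round(3), s["q"])
print((M.T@(np.array([.452,-.201,.08])-s["tcp_pos"])*100).round(2))
im=optics.camera("side");cv2.imwrite("pics/s1.png",cv2.resize(im[60:270,220:460,::-1],None,fx=2.5,fy=2.5))
```

```text
[[ 0.     0.973 -0.232]
 [ 0.    -0.232 -0.973]
 [-1.    -0.    -0.   ]] [-4.18209378e-01  1.96914921e-01 -5.43506384e-02  1.31953874e+00
  2.69870992e-05  2.95724734e+00]
[16.53  0.24  0.06]
```

View pics/s1.png

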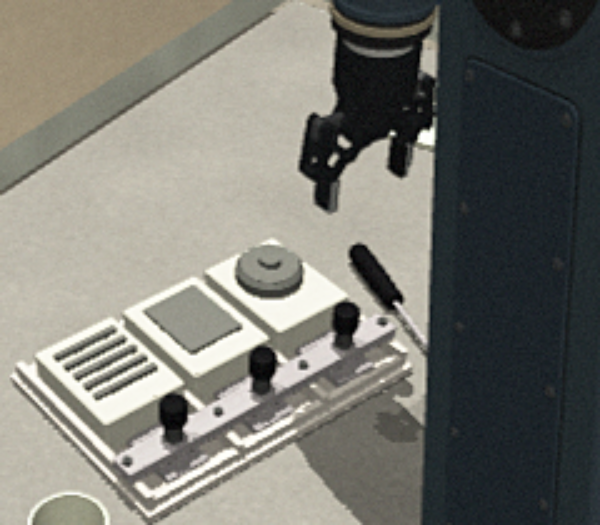

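The gripper is above the right knob, which shows at (346,322) in this crop, and the jaws are set along the dock's y. I'll go down part of the way.

play_rows --pt "3 0.24 0.06 0 0 0 0" --pt "3 0 0 0 0 0 0" --pt "3 0 0 0 0 0 0" --pt "2.5 0 0 0 0 0 0" --pt "1.5 0 0 0 0 0 0" --pt "0 0 0 0 0 0 0" --pt "0 0 0 0 0 0 0"

```text
t: 2.83
tcp_pos: [0.4517, -0.201, 0.1153]
ee_rot: [1.38, 1.089, -1.381]
force: [-0.6, 0.0, 1.2]
finger_gap: 1.004
```

Run:
```python
from h import *
from cell import optics,manip
s=manip.sense();print(s["tcp_pos"])
for c,(a,b,x,y) in (("side",(60,270,220,460)),("top",(140,290,300,480))):
    im=optics.camera(c);cv2.imwrite(f"pics/{c}2.png",cv2.resize(im[a:b,x:y,::-1],None,fx=2.5 if c=="side" else 3.5,fy=2.5 if c=="side" else 3.5,interpolation=cv2.INTER_CUBIC))
```

```text
[ 0.45168745 -0.20098066  0.11533296]
```

View pics/side2.png

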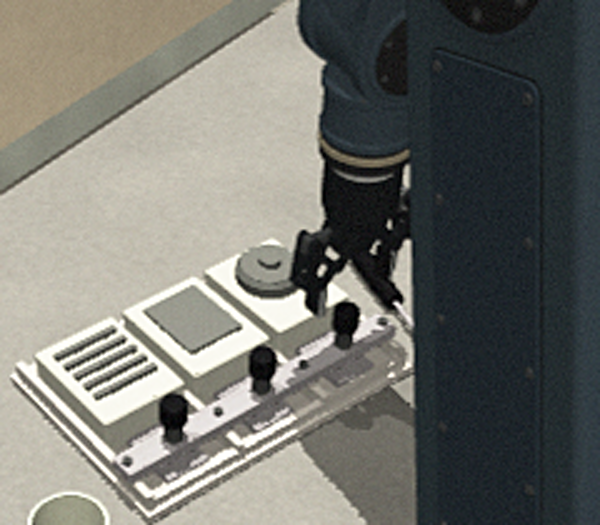

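View pics/top2.png

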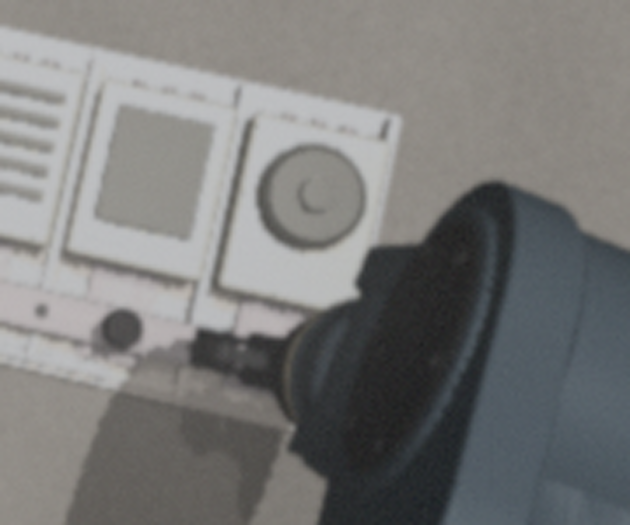

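The fingers straddle the right knob in both views: the left pad is at (316,305) and the knob at (346,320) in the side crop. Next I go down to the knob and close.

play_rows --pt "1.5 0 0 0 0 0 0" --pt "1.2 0 0 0 0 0 0" --pt "0.8 0 0 0 0 0 0" --pt "0 0 0 0 0 0 0.3" --pt "0 0 0 0 0 0 0.5" --pt "0 0 0 0 0 0 0.6" --pt "0 0 0 0 0 0 0.7" --pt "0 0 0 0 0 0 0.8" --pt "0 0 0 0 0 0 1" --pt "0 0 0 0 0 0 1" --pt "0 0 0 0 0 0 1" --pt "0 0 0 0 0 0 1" --pt "0 0 0 0 0 0 1" --pt "0 0 0 0 0 0 1" --pt "0 0 0 0 0 0 1" --grip_force 60

```text
t: 4.18
tcp_pos: [0.4523, -0.2021, 0.0814]
ee_rot: [1.381, 1.084, -1.383]
force: [-5.0, -7.1, 10.3]
finger_gap: 0.302
```

Run:
```python
from h import *
from cell import optics,manip
s=manip.sense();print(s["tcp_pos"],s["force"],s["moment"],s["finger_gap"])
im=optics.camera("side");cv2.imwrite("pics/s3.png",cv2.resize(im[130:250,260:420,::-1],None,fx=4,fy=4,interpolation=cv2.INTER_CUBIC))
```

```text
[ 0.45233517 -0.20212815  0.08137465] [-4.98007476 -7.07477279 10.25191132] [-1.23487756  0.96837432 -0.01203656] 0.3016830905229131
```

View pics/s3.png

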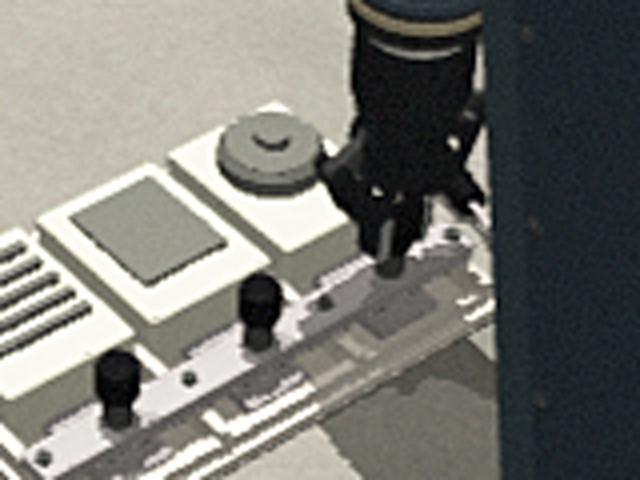

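play_rows --pt "-0.1 0 0.1 0 0 0 1" --pt "-0.1 0 0 0 0 0 1" --pt "0 0 0 0 0 0 1" --pt "0 0 0 0 0 0 1" --grip_force 85

```text
t: 4.57
tcp_pos: [0.4521, -0.2022, 0.0824]
ee_rot: [1.382, 1.086, -1.382]
force: [4.6, -2.8, -5.0]
finger_gap: 0.295
```

play_rows --pt "-0.2 0 0 0 0 0 1" --pt "-0.2 0 0 0 0 0 1" --pt "-0.2 0 0 0 0 0 1" --pt "-0.2 0 0 0 0 0 1" --pt "-0.2 0 0 0 0 0 1" --pt "0 0 0 0 0 0 1" --pt "0 0 0 0 0 0 1"

```text
t: 5.15
tcp_pos: [0.4521, -0.2022, 0.0921]
ee_rot: [1.382, 1.087, -1.382]
force: [6.0, -3.8, -10.8]
finger_gap: 0.295
```

play_rows --pt "-0.2 0 0 0 0 0 1" --pt "-0.2 0 0 0 0 0 1" --pt "-0.2 0 0 0 0 0 1" --pt "0 0 0 0 0 0 1" --pt "0 0 0 0 0 0 1"

```text
t: 5.57
tcp_pos: [0.4521, -0.2022, 0.098]
ee_rot: [1.382, 1.087, -1.382]
force: [7.6, -5.2, -13.0]
finger_gap: 0.298
```

play_rows --pt "-0.1 0 0 0 0 0 1" --pt "-0.1 0 0 0 0 0 1" --pt "0 0 0 0 0 0 1" --pt "0 0 0 0 0 0 1"

```text
t: 5.9
tcp_pos: [0.452, -0.2022, 0.0997]
ee_rot: [1.382, 1.087, -1.382]
force: [7.9, -4.5, -17.3]
finger_gap: 0.295
```

play_rows --pt "-0.1 0 0 0 0 0 1" --pt "0 0 0 0 0 0 1" --pt "0 0 0 0 0 0 1" --pt "0 0 0 0 0 0 1"

```text
t: 6.23
tcp_pos: [0.4519, -0.2021, 0.0999]
ee_rot: [1.382, 1.088, -1.383]
force: [14.6, -7.0, -34.7]
finger_gap: 0.292
```

Run:
```python
from h import *
from cell import optics,manip
s=manip.sense();print(s["tcp_pos"],s["force"],s["moment"],s["finger_gap"])
im=optics.camera("side");cv2.imwrite("pics/s4.png",cv2.resize(im[130:250,260:420,::-1],None,fx=4,fy=4,interpolation=cv2.INTER_CUBIC))
im=optics.camera("top");cv2.imwrite("pics/t4.png",im[:,:,::-1])
```

```text
[ 0.4519111  -0.20214857  0.09985411] [ 14.63870037  -7.04932387 -34.7059937 ] [-1.66225722 -2.80261529 -0.01758821] 0.291667390766564
```

View pics/s4.png

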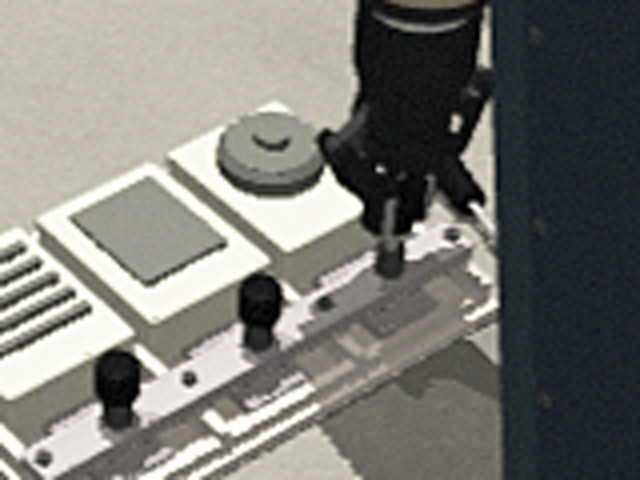

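View pics/t4.png

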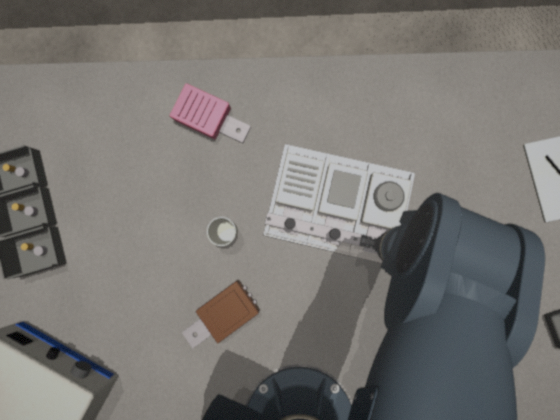

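The force jumped from 17 to 35 N while the tool rose only 0.2 mm, so the plunger is at its stop. The side view shows the raised knob in the fingers at about (390,215), with the pin exposed below. I'll ease off a little but keep well above the 14 N spring force.

play_rows --pt "0.05 0 0 0 0 0 1" --pt "0 0 0 0 0 0 1" --pt "0 0 0 0 0 0 1" --pt "0 0 0 0 0 0 1" --pt "0 0 0 0 0 0 1" --pt "0 0 0 0 0 0 1" --pt "0 0 0 0 0 0 1" --pt "0 0 0 0 0 0 1" --pt "0 0 0 0 0 0 1" --pt "0 0 0 0 0 0 1"

```text
t: 7.17
tcp_pos: [0.452, -0.2021, 0.0998]
ee_rot: [1.382, 1.087, -1.383]
force: [10.3, -6.2, -25.4]
finger_gap: 0.293
```

Steady at 25 N against the stop with no slip over 0.8 s, so I'm handing in.

Run:
```python
from cell import manip,ticket
print(ticket.sign_off()); s=manip.sense();print(s["t"],s["tcp_pos"],s["force"],s["finger_gap"])
```

```text
the job is handed in; nothing more can be done
None
the job is handed in; nothing more can be done
```

The pump module is in the right-hand bay. I pulled that bay's plunger straight up to its stop, and the gripper is still holding it there. I handed the job in at about 7.2 s.

- **At the stop:** the tool rose about 18 mm after gripping. The pull grew with the spring to about 13 N, then jumped to 35 N over 0.2 mm. I eased it to a steady 25 N, against the 14 N spring force at the stop.
- **Grip:** it is set to 85 N. The opening and height stayed constant over the last 0.8 s, so there was no sign of slipping.
- **Rest of the scene:** the last pictures show the middle and left knobs still down and all three modules in their bays. The cup is where it was. The arm hides the screwdriver and jar in the last top view, so I could not check those two; the arm only passed above them.
- **Small disagreements:** the opening reads about 25 mm on a 28 mm knob, probably because that reading is not linear. A side force of about 12 N remains from a grip slightly off centre.

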